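# Unlock the trailer coupler and hold the tongue off its ball

## Robot

A 6-joint arm with a two-finger parallel gripper is mounted at the origin on the work surface. World frame = base frame: x ahead of the robot, y to its left, z up, the work surface at z = 0. Lengths are in mm, angles in rad, forces in N, time in s.
With the tool pointing down it reaches from about 350 to 975 mm from the base axis. Payload 7.1 kg.
Tool frame: the origin (TCP) lies midway between the tips of the shut fingers; the grasp point (between the pads) lies 19 mm behind it (ctrl.grip_depth is the distance from the TCP to the grasp point, in mm); z points along the fingers, y is the line along which they close (so a half turn about z gives the same grasp; the last joint's range is limited). The gripper opens to 88 mm and grips with 3 to 60 N. Pads are 20 mm wide; open, the fingers measure 115 mm over their backs; the gripper's body (75 mm by 178 mm) begins 61 mm behind the grasp point.
Start: joints at [1.156, 0.423, 1.63, -0, 1.089, -0.019], TCP at [240.934, 576.676, 222.675] pointing down, gripper open.
Joint ranges: [-3, 3], [-0.9, 2.11], [0.09, 2.58], [-1.31, 4.45], [0.11, 2.69], [-2.54, 2.54]. Speed limits (rad/s): [2.39, 2.39, 3.01, 3.14, 3.14, 3.14].

## Interface

Orientations are given as a rotation vector (axis times angle).
In Python, from workcell import ctrl, cams gives the robot as it stands.
- The arm moves only by the tool move_arm, never from a script. Its argument "steps" is a list of rows, each a list of 3 entries, a list of its own where there are three numbers: the shift along the tool's x, y, z in units of 25 mm (1.0 is 25 mm), then the turn about the tool's z in units of 5 degrees (1.0 is 5 degrees), then the closure, from 0 (fully open) to 1 (shut). A call has 1 to 20 rows; each row shifts and turns the commanded pose from where the row before left it, along the tool's axes as they then stand; what a row does not reach is not made up. A row lasts 1/12 s, in which the tool goes at most 41.7 mm and 7.16 degrees, less where a joint would pass 70% of its speed; a pose out of reach is approached as far as the arm can. A call is refused whole if a number of a shift passes 1 or a number of a turn 1, either way. A call with a gripper value outside its range is refused whole. The fingers move at their own pace and stop on an object; the grip force is fixed at half the most. Time passes only in rows, so rows that do not move let the fingers close. It gives the time, the measured TCP pose, the force, the opening and the grip force at its end, in the units of the state.
- ctrl.get_obs(): the state, without advancing time (a new reading comes with each control period).
- cams.get_image(name): name is "side" or "top"; returns a dict with "image" (384x512x3 uint8, red, green, blue), "camera_matrix" (3x3 intrinsics, pixels), "k1" (the pictures are not rectified: a ray, as slopes to the right and down, at radius r is drawn at 1 + k1 r^2 times it, then the intrinsics apply), "xyz" and "rotation" of the camera in the world. Camera axes: x right, y down, z forward; pixel columns grow to the right and rows downward; lengths in mm; the calibration is good to about 2 mm. A picture is of the moment at which its call begins. There is no depth.
- ctrl.close_job(): hands the job in; it is judged then, once.
Trained networks look in the newest picture that a camera, given by its name, has taken for a name from the list of things; names that differ only in an ending like _2 or _b are one class to them, and where a whole thing is asked for, a point or a joint stands for the part that bears it (a point fixed in the world has none). Each returns a list of dicts, best first, with "p" (0 to 1); they miss things now and then, are a little off and sometimes report something else, mostly with a low value. They report only what shows in the picture. A call takes as long as a camera call.
- cams.boxes_of(camera, thing): "rect" ([centre column, centre row, width, height] in pixels, round what is visible of it).
- cams.cut_out(camera, thing): "pixels" (384x512 bool, what is visible of it) and "rect" ([centre column, centre row, width, height] in pixels, round what is visible of it).
The state is a dict: "t": time; "qpos": joint angles; "qvel": joint speeds; "joint_torque": joint torques, N m; "ee_pos": TCP position; "orientation": TCP orientation; "ft_force": force on the tool from outside, world axes, zero at the start; "moment": the same for the moment, N m; "width": finger opening in mm; "grasp_force": force on a finger pad.
Only numpy, scipy, OpenCV 4.12 (cv2) and the standard library are available. Lean on these libraries where they do the work, as an engineer would, in place of code of your own. Each camera call takes 0.05 s, during which the arm holds its last target. There are 200 camera calls.

## Task

On the hitch stand, swing the steel hasp (blue pull tab) up off its catch and right over backwards so that it stays open, then pull the yellow latch tab sideways against its spring until the latch is out from under the ball, and lift the tongue off the ball. Finish still holding the tongue up, motionless, with a good 30 mm of air between the lowest part of the coupler and the top of the ball; the tongue falls if let go. Leave the other things on the bench where they are.

Things in the scene. Friction and masses are not known exactly. Their poses are not given: they have to be found in the camera images.
- hitch: Hitch stand fixed to the bench: grey base plate 430x120x8 mm, steel ball on a post, two blue pivot brackets 103 high; carries tongue, red coupler, latch and hasp. Origin on the bench under the ball's axis. +x runs along the tongue from pivot to ball and nose; +y is the latch's pull direction, always within 26 degrees of straight towards the robot (world -x); +z up.
- latch_tab (a point): Centre of the yellow latch tab, an upright block on the coupler's top over the ball: 12 mm thick along the pull (hitch y), 28 along the tongue, 111 to 151 mm above the bench (this point at 131, tongue down). The flat steel latch plate under it has its top at 111. The tab is carried by the tongue: gripping it also lifts the tongue.
- latch (a joint): Slide of the latch along hitch +y, m: 0 closed (pawl hooked under the ball), 0.018 at the stop. Past about 0.009 the pawl clears the ball; pull to 0.014 or more. Spring: about 8 N at 0, 14 N at the stop; springs shut when let go. While the hasp is down it lies across the tab's path and the latch moves only about 2 mm.
- hasp_tab (a point): Middle of the blue pull tab at the hasp's free end: 20 mm wide along hitch y, 16 along the hasp, 116 to 143.5 mm above the bench when shut (this point at 131.5). Shut, it lies 56 mm ahead of the ball's axis (hitch x) and 18 mm to hitch +y, just beyond the coupler's nose. It turns with the hasp.
- hasp_hinge (a point): Hasp's hinge axis, parallel to hitch y, on the coupler's rear top: 50 mm behind the ball's axis, 18 mm to hitch +y, 113.5 mm above the bench. Strap 20 wide, 5 thick, 114 long; the pull tab's middle is 106 mm along it from the hinge and 18 above its mid-plane. A slot near its end sits over a small fixed staple (the catch).
- hasp (a joint): Hasp angle, rad: 0 = shut, flat over the catch; grows as the free end swings up and back towards the tongue's pivot; past about 1.6 it falls open by its own weight to the stop at 2.3; short of that it falls shut. Light: 80 g, almost no friction.
- tongue (a joint): Tongue angle, rad: 0 = down on the ball, grows as the nose rises, stop at 0.8. Held at 0.36 the coupler's lowest part is about 55 mm above the ball's top. It takes about 4 to 8 N at the latch tab to lift, and it falls when let go. With the latch closed it lifts only about 2 mm.
- tongue_pivot (a point): The tongue's pivot axis, parallel to hitch y, 300 mm behind the ball's axis, 75 mm above the bench. The latch tab's centre circles it at about 305 mm radius. The tongue is a dark 40x40 mm square tube ending in the red coupler box: 102 long, 64 wide, top at 107 mm, from 60 mm behind to 42 mm ahead of the ball's axis.
- coupler_foot (a point): Lowest point of the coupler: underside of the latch pawl beside the ball. 49 mm above the bench when the tongue is down; must end more than 130 mm up. It is on the tongue and does not move with the latch.
- ball_top (a point): Top of the steel hitch ball (50 mm diameter, centre 75 mm above the bench): 100 mm above the bench.
- padlock: Bystander, leave alone: brass padlock lying on its side, body 42x36x20 (mm). Origin at its underside's centre (tools: at mid length).
- spare_ball: Bystander, leave alone: spare steel hitch ball standing on its foot, 50 wide, 67 high (mm). Origin at its underside's centre (tools: at mid length).
- wrench: Bystander, leave alone: steel wrench lying flat, 180 long (mm). Origin at its underside's centre (tools: at mid length).
- grease_tin: Bystander, leave alone: green jar with red cap, 72 wide, 70 high, (mm). Origin at its underside's centre (tools: at mid length).
- screwdriver: Bystander, leave alone: screwdriver with orange handle, lying, about 200 long (mm). Origin at its underside's centre (tools: at mid length).
- mug: Bystander, leave alone: blue mug, 80 wide, 90 high (mm). Origin at its underside's centre (tools: at mid length).

How it is judged:
By the outcome, as a careful person would: the job done as asked, in the order asked, and still so for the second after the job is handed in, while the arm keeps its last pose, push and grip.
It also fails if it takes over 48 s, if anything falls off the work surface, if the arm or the gripper's body presses on something with over 40 N, if the wrist force passes 120 N, or if a joint passes its speed limit or range.

## Working session

There is one attempt and no reset: what is moved stays moved. The work goes in short steps, Python scripts to look and compute and a tool call to move; the robot and the scene stay as the last step left them, time stands still between calls to the robot, and variables do not carry over. Pictures are saved under pics/ and viewed, at most 10 in all, crops included, and the job is handed in when it is done.

Besides the shell and the picture viewer there is one more tool, called after "Call:" as name(argument=value, ...) on one line, values as JSON. move_arm: Moves the arm, as the interface text tells. Its arguments: {"type":"object","properties":{"steps":{"type":"array"}},"required":["steps"]}

```bash
mkdir -p pics; cat > h.py <<'E'
import numpy as np, cv2
from scipy.spatial.transform import Rotation as R
from workcell import ctrl, cams
def unray(im,uv):
    K=np.array(im["camera_matrix"],float); d=np.linalg.solve(K,[uv[0],uv[1],1.0])[:2]
    u=d.copy()
    for _ in range(30): u=d/(1+im["k1"]*(u@u))
    Rm=np.array(im["rotation"],float)
    if Rm.shape!=(3,3): Rm=R.from_rotvec(Rm.ravel()).as_matrix()
    v=Rm@np.array([u[0],u[1],1.0]); return np.array(im["xyz"],float),v/np.linalg.norm(v)
def atz(im,uv,z):
    o,v=unray(im,uv); return o+v*(z-o[2])/v[2]
def proj(im,P):
    Rm=np.array(im["rotation"],float)
    if Rm.shape!=(3,3): Rm=R.from_rotvec(Rm.ravel()).as_matrix()
    c=Rm.T@(np.array(P,float)-np.array(im["xyz"],float)); s=c[:2]/c[2]
    s=s*(1+im["k1"]*(s@s)); return (np.array(im["camera_matrix"])@[s[0],s[1],1])[:2]
def save(im,name): cv2.imwrite(f"pics/{name}.png",cv2.cvtColor(np.array(im["image"]),cv2.COLOR_RGB2BGR))
E
python3 - <<'E'
from h import *
np.set_printoptions(precision=2,suppress=True)
for c in("top","side"):
    im=cams.get_image(c); save(im,c+"0"); print(c,im["xyz"],np.array(im["rotation"]).tolist(),im["k1"],np.array(im["camera_matrix"]).tolist())
    for t in("latch_tab","hasp_tab","hasp_hinge","hitch","tongue_pivot","ball_top"):
        try:
            for b in cams.boxes_of(c,t)[:2]: print(t,np.array(b["rect"]),round(b["p"],2),atz(im,b["rect"][:2],131))
        except Exception as e: print(t,e)
o=ctrl.get_obs(); print(o)
E
```

```text
top [ 516.66   26.89 1122.81] [-2.2086770665430335, 2.1718830509949862, -0.0448972669961842] -0.20955614445871196 [[493.6298222037376, 0.0, 264.26893120859205], [0.0, 493.6298222037376, 189.4415601342244], [0.0, 0.0, 1.0]]
latch_tab [265.6 181.9  17.8  49.1] 0.87 [582.79  35.18 131.  ]
hasp_tab [266.4 192.7  59.5  16.3] 0.89 [561.05  33.2  131.  ]
hasp_hinge [270.1 193.8  54.9  13.7] 0.33 [558.96  25.73 131.  ]
hitch [328.  185.4 182.3  72.5] 0.89 [577.83 -90.82 131.  ]
hitch [268.9 180.7  11.3  50.5] 0.3 [585.32  28.58 131.  ]
tongue_pivot [323.8 180.6 172.3  49.7] 0.85 [587.39 -82.2  131.  ]
tongue_pivot [269.9 124.3  36.2  54.4] 0.24 [700.33  28.42 131.  ]
ball_top [332.4 185.3 188.8  66.6] 0.75 [578.19 -99.75 131.  ]
ball_top [328.5 127.1  34.   37.8] 0.69 [696.84 -91.05 131.  ]
side [ 457.57 -737.51  777.98] [-2.2730495328441256, 0.15489849594377894, -0.0726799188280784] -0.11872957806936352 [[419.62923325070324, 0.0, 255.1612037848151], [0.0, 419.62923325070324, 194.5176688759329], [0.0, 0.0, 1.0]]
latch_tab [265.2 198.3  36.7  38.5] 0.56 [582.82  -3.29 131.  ]
latch_tab [275.6 239.6  63.9 134. ] 0.15 [ 584.13 -137.73  131.  ]
hasp_tab [253.9 192.7  21.4  49.2] 0.53 [559.23  20.49 131.  ]
hasp_hinge [255.2 192.6  24.6  42.8] 0.61 [562.36  20.44 131.  ]
hasp_hinge [240.7 189.6  59.2   9.4] 0.42 [529.28  36.24 131.  ]
hitch [281.6 265.2  94.8 185.5] 0.86 [ 583.95 -208.32  131.  ]
tongue_pivot [275.2 236.5  62.6 136. ] 0.87 [ 584.84 -128.69  131.  ]
ball_top [284.4 266.5  97.7 186.2] 0.75 [ 588.85 -212.38  131.  ]
{'t': 0.7, 'qpos': array([ 1.16,  0.42,  1.63, -0.  ,  1.09, -0.02]), 'qvel': array([-0., -0.,  0., -0., -0.,  0.]), 'joint_torque': array([  0.  , -54.44, -27.4 ,   0.06,   0.02,  -0.  ]), 'ee_pos': array([240.96, 576.67, 222.67]), 'orientation': array([-0.62, -3.08,  0.  ]), 'ft_force': array([-0.33,  0.39,  1.05]), 'moment': array([ 0.  , -0.07, -0.02]), 'grasp_force': 0.0, 'width': 88.16142298808633}
```

```bash
python3 - <<'E'
import cv2
a=cv2.imread("pics/top0.png"); cv2.imwrite("pics/topc.png",cv2.resize(a[90:270,200:440],None,fx=3.3,fy=3.3,interpolation=cv2.INTER_CUBIC)[:600,:800])
b=cv2.imread("pics/side0.png"); cv2.imwrite("pics/sidec.png",cv2.resize(b[140:380,150:450],None,fx=2.5,fy=2.5,interpolation=cv2.INTER_CUBIC))
E
```

```text
(no output)
```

View pics/topc.png

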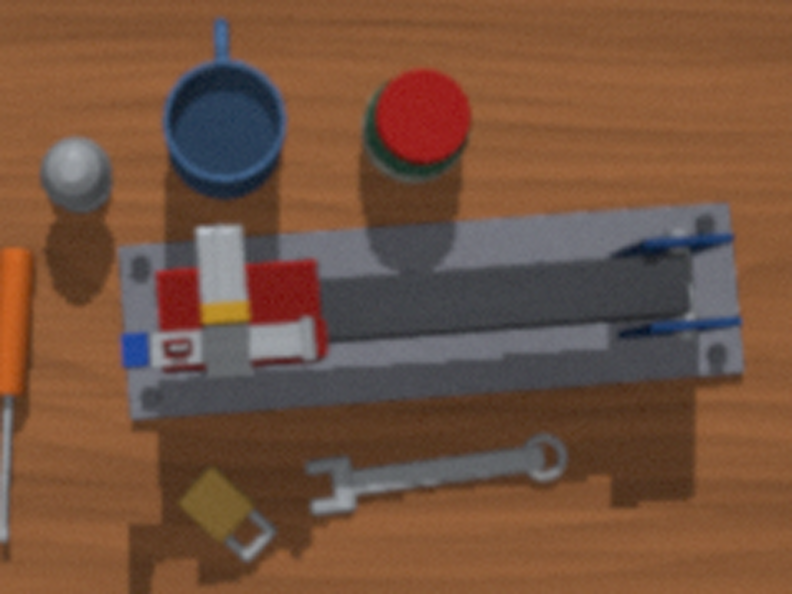

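View pics/sidec.png

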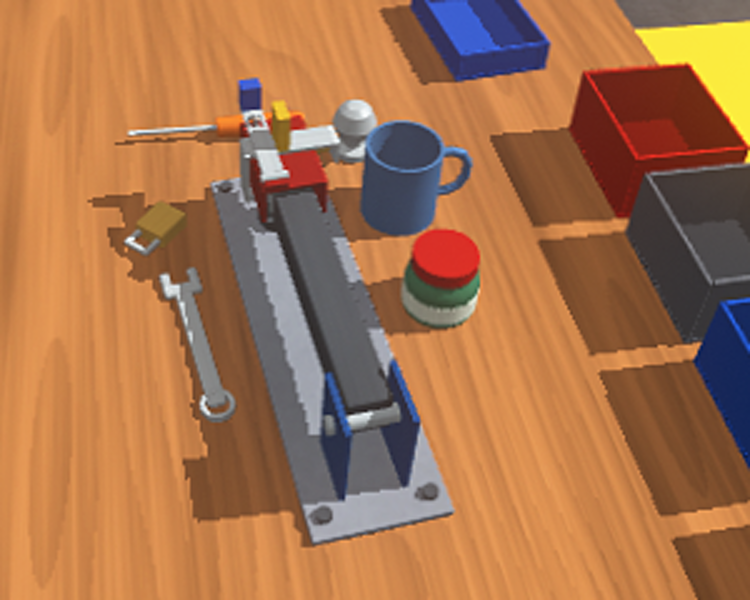

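View pics/top0.png

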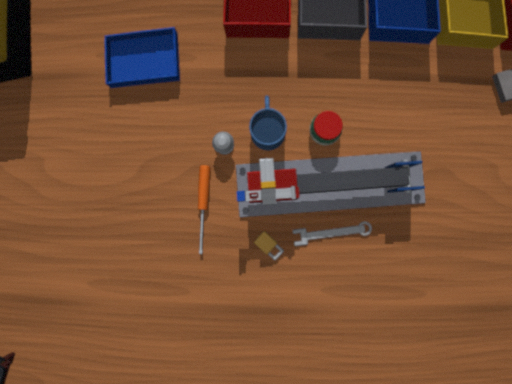

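Top view: the hitch has its pivot at right (about px 405,180) and its nose at left. The blue tab is at px (241,196), the yellow tab at (268,184), and the hasp is shut. The mug and tin are beyond the hitch, and the padlock and wrench are on the robot's side.

```bash
cat > fit.py <<'E'
from h import *
from scipy.optimize import least_squares
np.set_printoptions(precision=2,suppress=True)
def box(x0,x1,y0,y1,z0,z1): return np.array([[x,y,z] for x in(x0,x1) for y in(y0,y1) for z in(z0,z1)],float)
B={"y":box(-14,14,-6,6,111,151),"b":box(48,64,8,28,116,143.5)}
H=lambda p,P:np.c_[p[0]+np.cos(p[2])*P[:,0]-np.sin(p[2])*P[:,1],p[1]+np.sin(p[2])*P[:,0]+np.cos(p[2])*P[:,1],P[:,2]]
def hull(im,W):
    h=cv2.convexHull(np.array([proj(im,w) for w in W],np.float32)); return h.reshape(-1,2)
def cen(h):
    m=cv2.moments(h.reshape(-1,1,2).astype(np.float32)); return np.array([m["m10"],m["m01"]])/m["m00"]
if __name__=="__main__":
    ims={c:cams.get_image(c) for c in("top","side")}
    obs={}
    for c,(u0,u1,v0,v1) in dict(top=(230,300,165,215),side=(235,280,165,220)).items():
        hsv=cv2.cvtColor(np.array(ims[c]["image"]),cv2.COLOR_RGB2HSV)
        for k,(a,b) in dict(y=((20,120,60),(32,255,255)),b=((110,140,60),(130,255,255))).items():
            m=cv2.inRange(hsv,a,b); z=np.zeros_like(m); z[v0:v1,u0:u1]=m[v0:v1,u0:u1]
            n,_,st,ce=cv2.connectedComponentsWithStats(z); i=1+np.argmax(st[1:,4]); obs[c,k]=(ce[i],st[i])
    cor=np.array([[118,247],[730,203],[743,374],[133,420]])/3.3+[200,90]
    pc=np.array([atz(ims["top"],q,8)[:2] for q in cor]); print("plate",pc,np.linalg.norm(np.diff(pc,axis=0),axis=1))
    d=(pc[0]+pc[3]-pc[1]-pc[2]); yaw=np.arctan2(d[1],d[0])
    def res(p):
        r=[]
        for (c,k),(o,_) in obs.items(): r+=list(cen(hull(ims[c],H(p,B[k])))-o)
        return r+[(p[2]-yaw)*100]
    s=least_squares(res,[580,35,yaw]); print("yaw0",np.degrees(yaw),"fit",s.x,np.degrees(s.x[2]),np.array(s.fun))
    for (c,k),(o,st) in obs.items():
        h=hull(ims[c],H(s.x,B[k])); print(c,k,o,st,"pred bbox",h.min(0),h.max(0)-h.min(0))
    ct=pc.mean(0)-s.x[:2]; print("plate centre in hitch",np.cos(s.x[2])*ct[0]+np.sin(s.x[2])*ct[1],-np.sin(s.x[2])*ct[0]+np.cos(s.x[2])*ct[1])
    Rt=R.from_rotvec(ctrl.get_obs()["orientation"]).as_matrix(); print(Rt)
    p=s.x; print("hasp tab",H(p,np.array([[56,18,131.5]])),"latch",H(p,np.array([[0,0,131.]])))
E
python3 fit.py
```

```text
plate [[ 628.71  104.64]
 [ 667.88 -323.31]
 [ 547.93 -332.4 ]
 [ 510.02   91.98]] [429.74 120.3  426.08]
yaw0 95.1675528517758 fit [580.    35.     1.66] 95.1675528517758 [-2.03 -1.43 -2.2  -1.27 -0.27 -1.18  0.36  2.17  0.  ]
top y [267.67 184.64] [262 182  13   7  72] pred bbox [258.3  179.09] [14.6   8.23]
top b [240.75 195.46] [237 191   8  10  69] pred bbox [233.83 188.67] [ 9.45 11.04]
side y [261.92 189.24] [259 180   7  21  91] pred bbox [257.82 177.78] [ 7.74 20.64]
side b [249.04 173.46] [246 172   8   4  28] pred bbox [244.74 168.89] [ 9.23 13.55]
plate centre in hitch -149.94161017892654 4.886409647617185
[[-0.92  0.39  0.  ]
 [ 0.39  0.92  0.  ]
 [-0.    0.   -1.  ]]
hasp tab [[557.03  89.15 131.5 ]] latch [[580.  35. 131.]]
```

```bash
sed -i 's/least_squares(res,\[580,35,yaw\])/least_squares(res,[580,35,yaw],diff_step=1e-3,x_scale=[10,10,.05])/; s/b=((110,140,60)/b=((108,120,25)/' fit.py; python3 fit.py
```

```text
plate [[ 628.71  104.64]
 [ 667.88 -323.31]
 [ 547.93 -332.4 ]
 [ 510.02   91.98]] [429.74 120.3  426.08]
yaw0 95.1675528517758 fit [578.57  32.13   1.66] 95.13424991470289 [-0.53 -0.53 -0.74 -0.55 -0.66  0.07 -0.4   2.83 -0.06]
top y [267.61 184.46] [262 182  12   6  69] pred bbox [259.74 179.84] [14.6   8.19]
top b [240.69 195.46] [237 191   8  10  74] pred bbox [235.25 189.39] [ 9.41 11.02]
side y [261.9  188.79] [259 180   7  21  87] pred bbox [257.42 178.55] [ 7.73 20.69]
side b [249.39 173.55] [246 172   8   4  31] pred bbox [244.32 169.61] [ 9.25 13.58]
plate centre in hitch -147.21610540633796 3.122383982751831
[[-0.92  0.39  0.  ]
 [ 0.39  0.92  0.  ]
 [ 0.    0.   -1.  ]]
hasp tab [[555.63  86.3  131.5 ]] latch [[578.57  32.13 131.  ]]
```

Call:
move_arm(steps=[[[0,0,0],1,0],[[0,0,0],1,0],[[0,0,0],1,0],[[0,0,0],1,0],[[0,0,0],1,0],[[0,0,0],1,0],[[0,0,0],1,0],[[0,0,0],1,0],[[0,0,0],1,0],[[0,0,0],1,0],[[0,0,0],1,0],[[0,0,0],1,0],[[0,0,0],0.42,0]])

```text
t: 1.98
ee_pos: [240.9, 576.7, 222.7]
orientation: [2.123, 2.316, 0.0]
ft_force: [0.0, -0.0, -0.1]
width: 88.0
grasp_force: 0.0
```

Call:
move_arm(steps=[[[-1,0.5,0],0,0],[[-1,0.5,0],0,0],[[-1,0.5,0],0,0],[[-1,0.5,0],0,0],[[-1,0.5,0],0,0],[[-1,0.5,0],0,0],[[-1,0.5,0],0,0],[[-1,0.5,0],0,0],[[-1,0.5,0],0,0],[[-1,0.5,0],0,0],[[-1,0.5,0],0,0],[[-1,0.5,0],0,0],[[-1,0.5,0],0,0],[[-1,0.5,0],0,0],[[-1,0.5,0],0,0],[[-1,0.5,0],0,0],[[-1,0.5,0],0,0],[[-1,0.5,0],0,0],[[-1,0.5,0],0,0],[[0,0,0],0,0]])

```text
t: 3.65
ee_pos: [523.0, 122.1, 223.0]
orientation: [2.12, 2.316, 0.001]
ft_force: [0.4, 0.8, 1.4]
width: 87.7
grasp_force: 0.0
```

Call:
move_arm(steps=[[[-0.8,0.55,0],0,0.3],[[-0.8,0.55,0],0,0.4],[[0,0,0.7],0,0.4],[[0,0,0.7],0,0.4],[[0,0,0.7],0,0.4],[[0,0,0.7],0,0.4],[[0,0,0],0,0.4],[[0,0,0],0,0.4]])

```text
t: 4.32
ee_pos: [551.0, 88.3, 152.2]
orientation: [-2.117, -2.32, 0.002]
ft_force: [-0.2, -0.1, 0.8]
width: 52.4
grasp_force: 0.0
```

```bash
python3 - <<'E'
from h import *
im=cams.get_image("side"); a=np.array(im["image"])[...,::-1]
cv2.imwrite("pics/s1.png",cv2.resize(a[110:230,180:340],None,fx=5,fy=5,interpolation=cv2.INTER_CUBIC))
o=ctrl.get_obs(); print(o["ee_pos"],o["width"],proj(im,o["ee_pos"]),o["qpos"])
E
```

```text
[551.75321752  88.33860103 153.08808134] 52.399112819514606 [247.22684629 168.59927987] [1.37401687e-01 4.19070448e-01 1.82831456e+00 1.34711781e-04
 8.94325263e-01 4.58700415e-02]
```

View pics/s1.png

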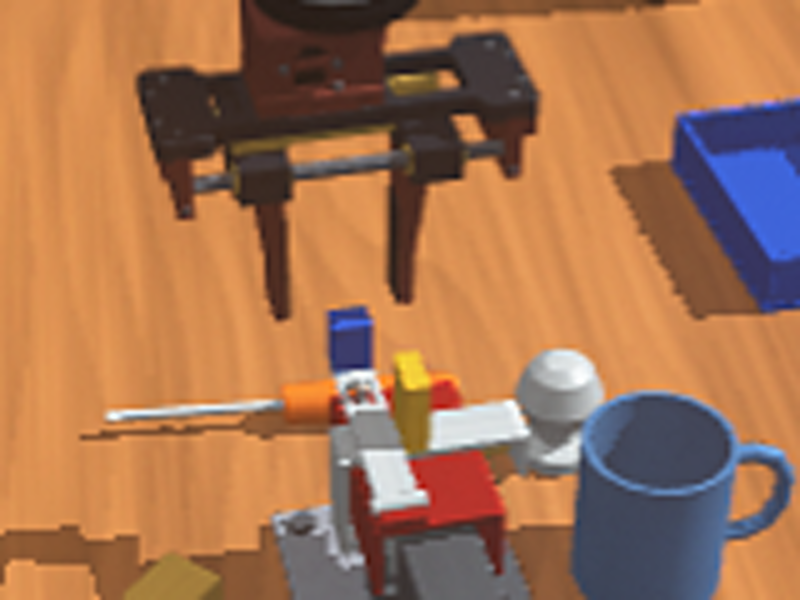

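Crop: the finger tips are at (280,315) and (403,298) and the blue tab is centred at about (350,340), so a small shift of about 3 mm centres it. Nothing else is near the fingers.

Call:
move_arm(steps=[[[-0.12,0.12,0.5],0,0.4],[[0,0,0.5],0,0.4],[[0,0,0.5],0,0.4],[[0,0,0],0,0.4],[[0,0,0],0,0.55],[[0,0,0],0,0.7],[[0,0,0],0,0.85],[[0,0,0],0,1],[[0,0,0],0,1],[[0,0,0],0,1],[[0,0,0],0,1]])

```text
t: 5.28
ee_pos: [555.4, 85.3, 115.6]
orientation: [2.118, 2.32, 0.001]
ft_force: [-0.4, 0.5, 2.2]
width: 19.8
grasp_force: 30.0
```

Call:
move_arm(steps=[[[-0.105,0,-0.42],0,1],[[-0.147,0,-0.406],0,1],[[-0.187,0,-0.39],0,1],[[-0.225,0,-0.37],0,1],[[-0.26,0,-0.345],0,1],[[-0.293,0,-0.317],0,1]])

```text
t: 5.78
ee_pos: [558.0, 54.5, 172.6]
orientation: [2.118, 2.32, 0.002]
ft_force: [3.6, 1.8, -5.2]
width: 19.9
grasp_force: 30.0
```

```bash
python3 - <<'E'
from h import *
im=cams.get_image("side"); a=np.array(im["image"])[...,::-1]
cv2.imwrite("pics/s2.png",cv2.resize(a[110:230,180:340],None,fx=4,fy=4,interpolation=cv2.INTER_CUBIC))
o=ctrl.get_obs(); print(o["ee_pos"],o["width"],o["ft_force"],o["moment"])
E
```

```text
[558.22918398  53.3133804  173.71691119] 19.865273224696963 [0.79156767 2.61419555 0.4042968 ] [0.73828577 0.1335386  0.09999044]
```

View pics/s2.png

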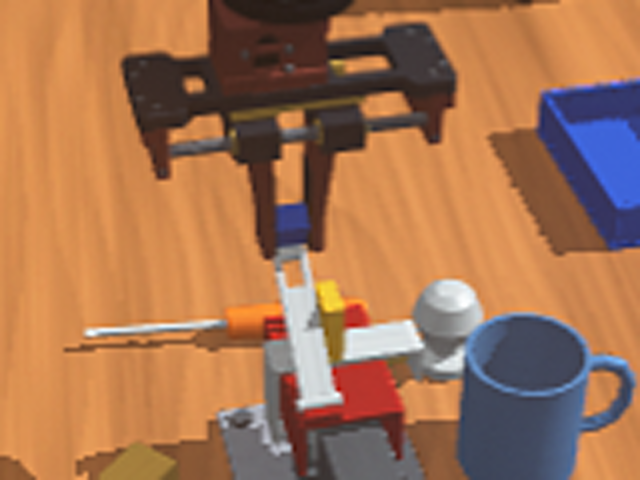

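The hasp is about 0.6 rad up: the blue tab is between the fingers at crop (292,222), and the strap slopes up from the hinge at (318,395). Forces are low, so I'll carry on along the arc.

Call:
move_arm(steps=[[[-0.324,0,-0.286],0,1],[[-0.35,0,-0.253],0,1],[[-0.374,0,-0.216],0,1],[[-0.394,0,-0.178],0,1],[[-0.41,0,-0.138],0,1],[[-0.421,0,-0.096],0,1],[[-0.429,0,-0.054],0,1],[[-0.432,0,-0.01],0,1],[[-0.431,0,0.033],0,1],[[-0.425,0,0.076],0,1],[[-0.416,0,0.118],0,1],[[-0.402,0,0.159],0,1],[[-0.384,0,0.197],0,1],[[0,0,0],0,1]])

```text
t: 7.0
ee_pos: [570.2, -77.8, 188.3]
orientation: [2.117, 2.317, -0.002]
ft_force: [0.8, -4.0, 9.5]
width: 19.8
grasp_force: 30.0
```

Call:
move_arm(steps=[[[0,0,0],0,0.7],[[0,0,0],0,0.4],[[0,0,0],0,0.4],[[0,0,0],0,0.4],[[0,0,-0.7],0,0.4],[[0,0,-0.8],0,0.4],[[0,0,-0.8],0,0.4],[[0,0,-0.8],0,0.4],[[1,-0.5,0],0,0.4],[[1,-0.5,0],0,0.4],[[1,0,0],0,0.4],[[1,0,0],0,0.4],[[0,0,0],0,0.4]])

```text
t: 8.08
ee_pos: [534.5, 26.1, 265.0]
orientation: [-2.114, -2.323, -0.0]
ft_force: [-0.1, -0.1, -0.4]
width: 52.9
grasp_force: 0.0
```

```bash
python3 - <<'E'
from h import *
im=cams.get_image("side"); a=np.array(im["image"])[...,::-1]
cv2.imwrite("pics/s3.png",cv2.resize(a[90:270,160:360],None,fx=3.3,fy=3.3,interpolation=cv2.INTER_CUBIC))
o=ctrl.get_obs(); print(o["ee_pos"],o["width"],o["ft_force"],o["moment"])
E
```

```text
[534.97199187  24.5538553  264.98378406] 52.76709601033578 [0.04993467 1.03568679 0.37921595] [-0.01364662  0.04260772 -0.00128359]
```

View pics/s3.png

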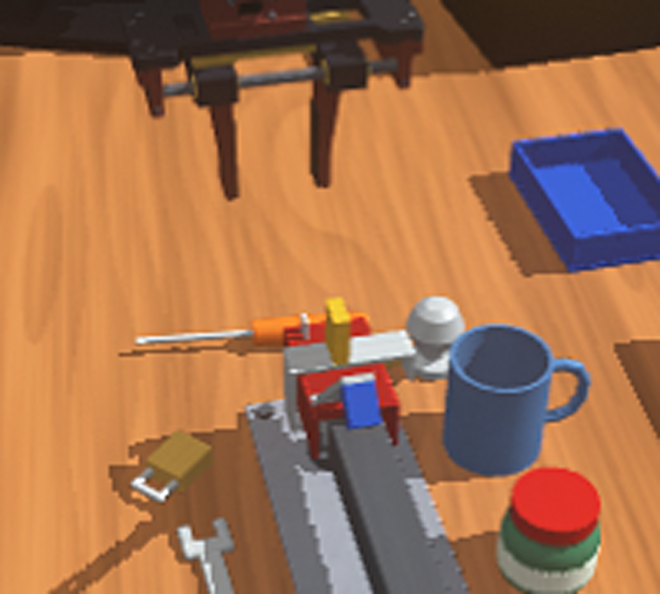

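Hasp open: the blue tab hangs back over the tongue at crop (362,400), and the yellow tab at (338,330) is free.

Call:
move_arm(steps=[[[0.1,0.87,0],0,0.4],[[0,0.87,0],0,0.4],[[0,0,0.97],0,0.45],[[0,0,0.97],0,0.45],[[0,0,0.97],0,0.45],[[0,0,0.97],0,0.45],[[0,0,0.97],0,0.45],[[0,0,0.97],0,0.45],[[0,0,0],0,0.45],[[0,0,0],0,0.6],[[0,0,0],0,0.75],[[0,0,0],0,0.85],[[0,0,0],0,1],[[0,0,0],0,1],[[0,0,0],0,1],[[0,0,0],0,1]])

```text
t: 9.47
ee_pos: [578.6, 29.4, 120.5]
orientation: [2.118, 2.32, 0.0]
ft_force: [-2.5, -0.5, 5.8]
width: 11.5
grasp_force: 30.0
```

Call:
move_arm(steps=[[[0,-0.16,0],0,1],[[0,-0.16,0],0,1],[[0,-0.16,0],0,1],[[0,-0.16,0],0,1],[[0,0,0],0,1],[[0,0,0],0,1]])

```text
t: 9.97
ee_pos: [566.5, 28.2, 120.7]
orientation: [2.114, 2.316, 0.009]
ft_force: [11.9, 1.4, -6.5]
width: 11.9
grasp_force: 30.0
```

Call:
move_arm(steps=[[[0,-0.14,0],0,1],[[0,0,0],0,1],[[0,0,0],0,1],[[0,0,0],0,1]])

```text
t: 10.3
ee_pos: [563.5, 28.0, 120.8]
orientation: [2.114, 2.316, 0.01]
ft_force: [13.0, 1.2, -6.4]
width: 11.9
grasp_force: 30.0
```

Call:
move_arm(steps=[[[-0.083,0,-0.36],0,1],[[-0.094,0,-0.356],0,1],[[-0.104,0,-0.353],0,1],[[-0.115,0,-0.35],0,1],[[0,0,0],0,1]])

```text
t: 10.72
ee_pos: [565.0, 18.1, 157.7]
orientation: [2.114, 2.314, 0.013]
ft_force: [13.7, 2.8, -6.5]
width: 11.9
grasp_force: 30.0
```

Call:
move_arm(steps=[[[-0.125,0,-0.346],0,1],[[-0.136,0,-0.342],0,1],[[-0.146,0,-0.338],0,1],[[-0.156,0,-0.333],0,1],[[-0.166,0,-0.33],0,1],[[-0.175,0,-0.323],0,1],[[-0.185,0,-0.318],0,1],[[-0.195,0,-0.312],0,1],[[0,0,0],0,1],[[0,0,0],0,1],[[0,0,0],0,1],[[0,0,0],0,1]])

```text
t: 11.72
ee_pos: [566.7, -13.2, 222.3]
orientation: [2.115, 2.316, 0.011]
ft_force: [13.2, 6.2, -3.7]
width: 11.9
grasp_force: 30.0
```

```bash
python3 - <<'E'
from h import *
im=cams.get_image("side"); a=np.array(im["image"])[...,::-1]
cv2.imwrite("pics/s4.png",cv2.resize(a[90:270,160:360],None,fx=3.3,fy=3.3,interpolation=cv2.INTER_CUBIC))
o=ctrl.get_obs(); print(o["ee_pos"],o["width"],o["ft_force"],o["moment"],o["grasp_force"],abs(o["qvel"]).max())
E
```

```text
[566.68909686 -13.18732937 222.28374176] 11.646830556634372 [13.01283902  4.04287992 -4.78326051] [ 0.78748324 -1.71430199 -0.06396566] 29.99080538749695 0.002626946236465062
```

View pics/s4.png

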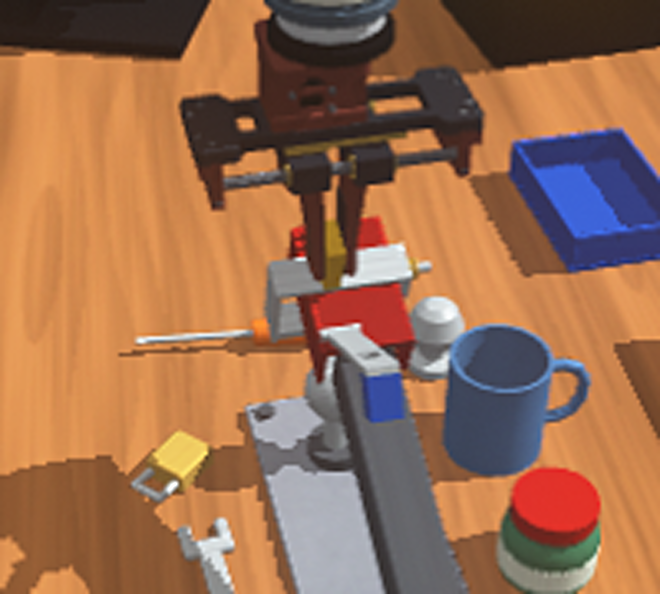

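The tongue is up about 0.36 rad, with the ball clear below it at crop (325,400). The hasp is open, the tab is held, the arm is still and the bystanders haven't moved, so I'm handing in.

```bash
python3 -c "
from workcell import ctrl
print(ctrl.close_job())"
```

```text
the job is handed in; nothing more can be done
None
```

The job is handed in: the hasp is thrown back open, the latch is pulled about 15 mm, and the tongue is held still at about 0.36 rad, roughly 55 mm above the ball by the task's figures, with the other things left where they were.

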